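Pin the loupe carriage at its hidden index hole

TASK

Pull the black-handled locking pin straight up out of its holder block against its catch, and lock the loupe's sliding carriage with it: put the pin into the hole in the carriage, slide the carriage along its rail until the pin finds the hidden hole in the bar beneath, and push the pin fully home until it clicks and its collar sits flush on the carriage. Feel your way gently: never jam the pin or knock it hard against the rail or carriage (60 N, even for a moment, is too much), leave the brass weight, the film pot and the jar where they stand, and let go of the pin at the end.

Things in the scene. Friction and masses are not known exactly. Their poses are not given: they have to be found in the camera images.
- pin_grip (a point): middle of the pin's black handle, on the axis, 23 mm above the collar's underside and 57 mm above the nose tip. The handle is round, 18 mm across and 36 mm high (a small flat button adds 3 mm on top). z runs up the axis.
- pin: the loose pin, 75 mm long, about 70 g, upright: 10 mm steel shank 34 mm long whose flat nose is chamfered (7 mm wide at the tip, full width 2 mm up) and a groove 10 mm above the tip, then a collar 24 mm across and 5 mm thick, then the handle. Origin at the nose tip, z up the axis. It starts fully home in the holder block
- pin_collar (a point): centre of the underside of the pin's collar, on the axis, 34 mm above the nose tip; home means that it lies flat on the top face around a hole
- holder_mouth (a point): centre of the mouth of the holder's hole, on its flat top, 44 mm above the table. The holder is a bolted-down grey block 60 x 60 mm on a 60 x 100 mm foot. Sprung balls in it catch the pin's groove: drawing the pin takes a straight upward pull of some 8 to 16 N over the first few mm, then less; it is free after 34 mm
- carriage_hole (a point): centre of the 12 mm through hole in the carriage, on its flat top, 44 mm above the table; the plate is 66 mm wide, 150 mm long, 10 mm thick. y runs along the rail the way the joint grows. A black loupe (42 mm wide, 48 mm high) is fixed on the plate 78 mm from the hole towards -y. 12 mm below this point is the flat top of the steel index bar
- carriage (a joint): place of the carriage along its rail in m, between rigid stops at -0.025 and 0.025; slides with about 1.5 N of friction, stays where it is left. It starts between 0.012 and 0.018. Its hole lies over the bar's hidden hole at one value between -0.020 and 0.006, different each time and not measured: find it by feel
- rail_centre (a point): centre of the rail's underside, on the table. In the rail lies the steel index bar with one hole (12 mm along the rail, 11.5 mm across) on the track of the carriage's hole. The pin with its nose on the bar stands 22 mm above home; let down loosely into the bar's hole it stops on sprung balls about 11 mm above home; pushing it on takes some 8 to 16 N until it snaps home
- rail: the bolted-down rail: 74 mm wide, 250 mm long along its own y (the way the carriage's joint grows), origin at the centre of its underside on the table, z up; its body and end caps are 33 mm high
- weight: small brass weight, 30 mm across, 42 mm high, loose, standing beside the rail; origin at the centre of its underside
- pot: black film pot with grey lid, 34 mm across, 51 mm high, loose, standing beside the rail; origin at the centre of its underside
- jar: small jar with black lid, 48 mm across, 74 mm high, loose, standing beyond the holder; origin at the centre of its underside
Mind the look-alikes: they are no part of the job. Leave any red look-alike of the part that bears holder_mouth alone.

How it is judged:
By the outcome, as a careful person would: the job done as asked, in the order asked, and still so for the second after the job is handed in, with the robot touching nothing.
It also fails if it takes over 64 s, if anything falls off the work surface, if the arm or the gripper's body presses on something with over 40 N, if the wrist force passes 120 N, or if a joint passes its speed limit or range.

ROBOT

A 6-joint arm with a two-finger parallel gripper is mounted at the origin on a cart in front of the work surface, level with it; the furniture and walls round the work are solid. World frame = base frame: x ahead of the robot, y to its left, z up, the work surface at z = 0. Lengths are in m, angles in degrees, forces in N, time in s.
With the tool pointing down it reaches from about 0.3 to 0.75 m from the base axis. Payload 8.5 kg.
Tool frame: the origin (TCP) lies on the centre line of the jaws, within the pads' length; the fingertips stand 25 mm ahead of it and the grasp point (between the pads) lies 6 mm ahead of it; z points along the fingers, y is the line along which they close (so a half turn about z gives the same grasp; the last joint's range is limited). The gripper opens to 85 mm and grips with 20 to 120 N. Pads are 22 mm wide; open, the fingers measure 114 mm over their backs; the gripper's body (76 mm by 85 mm) begins 54 mm behind the grasp point. The pads swing forward as they close: fully open they stand 13 mm farther back than shut.
Start: joints at [-86.133, 21.807, 74.336, -0, 83.858, -12.336], TCP at [0.153, -0.528, 0.256] pointing down, gripper open.
Joint ranges: [-178.18, 178.18], [-50.72, 133.34], [12.68, 142.11], [-81.47, 261.47], [9.98, 163.14], [-165.26, 165.26]. Speed limits (degrees/s): [136.94, 136.94, 180, 180, 180, 180].

INTERFACE

Orientations are given as a 3x3 rotation matrix whose columns are the frame's x, y, z axes.
In Python, from rig import telemetry, optics, env gives the robot as it stands.
- The arm moves only by the tool send_rows, never from a script. Its argument "deltas" is a list that holds one entry, the list of rows, each a list of 7 numbers: the shift along the tool's x, y, z in m, then the turn, a rotation vector about the tool's x, y, z in rad, then the opening, from -1 (shut) to 1 (fully open), so that 0 is half open. In form: [[[x, y, z, ax, ay, az, grip], ...]]. A call has 1 to 12 rows; each row shifts and turns the commanded pose from where the row before left it, along the tool's axes as they then stand; what a row does not reach is not made up. A row lasts 1/8 s, in which the tool goes at most 62.5 mm and 10.7 degrees, less where a joint would pass 70% of its speed; a pose out of reach is approached as far as the arm can. A call is refused whole if a number of a shift passes 0.0625 or a number of a turn 0.188, either way. A call with a gripper value outside its range is refused whole. The fingers move at their own pace and stop on an object; "squeeze" is the grip in N (left out, the last holds). Time passes only in rows, so rows that do not move let the fingers close. It gives the time, the measured TCP pose, the force, the opening and the grip force at its end, in the units of the state.
- telemetry.observe(): the state, without advancing time (a new reading comes with each control period).
- optics.get_image(name): name is "side" or "top"; returns a dict with "image" (420x560x3 uint8, red, green, blue), "range_z" (420x560 float32, m along the optical axis (not along the pixel's ray), 0 where there is no reading), "K" (3x3 intrinsics, pixels), "k1" (the pictures are not rectified: a ray, as slopes to the right and down, at radius r is drawn at 1 + k1 r^2 times it, then the intrinsics apply), "rvec" (rotation vector, rad) and "tvec" (3), from world to camera coordinates, as OpenCV has them. Camera axes: x right, y down, z forward; pixel columns grow to the right and rows downward; lengths in m; the calibration is good to about 2 mm. A picture is of the moment at which its call begins.
- env.close_job(): hands the job in; it is judged then, once.
The state is a dict: "time_s": time; "q": joint angles; "qvel": joint speeds; "joint_efforts": joint torques, N m; "position": TCP position; "tool_rot": TCP orientation; "ft_force": force on the tool from outside, world axes, zero at the start; "wrist_torque": the same for the moment, N m; "grip_width": finger opening in m; "gripper_force": force on a finger pad.
Only numpy, scipy, OpenCV 4.12 (cv2) and the standard library are available. Lean on these libraries where they do the work, as an engineer would, in place of code of your own. Each camera call takes 0.05 s, during which the arm holds its last target. There are 200 camera calls.

## Working session

There is one attempt and no reset: what is moved stays moved. The work goes in short steps, Python scripts to look and compute and a tool call to move; the robot and the scene stay as the last step left them, time stands still between calls to the robot, and variables do not carry over. Pictures are saved under pics/ and viewed, at most 10 in all, crops included, and the job is handed in when it is done.

Besides the shell and the picture viewer there is one more tool, called after "Call:" as name([rows], argument=value, ...), one row to a line, values as JSON. send_rows: Moves the arm, as the interface text tells. Its arguments: {"type":"object","properties":{"deltas":{"type":"array"},"squeeze":{"type":"number"}},"required":["deltas"]}

```bash
mkdir -p pics; cat > h.py <<'E'
import numpy as np, cv2
from rig import telemetry, optics, env
def cam(n):
    d=optics.get_image(n); d['R']=cv2.Rodrigues(np.array(d['rvec'],float))[0]; d['t']=np.array(d['tvec'],float).ravel(); d['K']=np.array(d['K'],float); return d
def slopes(d,u,v):
    x=(u-d['K'][0,2])/d['K'][0,0]; y=(v-d['K'][1,2])/d['K'][1,1]
    r=np.hypot(x,y); s=r
    for _ in range(20): s=r/(1+d['k1']*s*s)
    f=s/r if r>0 else 1
    return np.array([x*f,y*f,1.])
def onplane(d,u,v,z):
    c=-d['R'].T@d['t']; w=d['R'].T@slopes(d,u,v); return c+w*(z-c[2])/w[2]
def bydepth(d,u,v):
    z=float(d['range_z'][int(v),int(u)]); return d['R'].T@(slopes(d,u,v)*z-d['t'])
def proj(d,p):
    c=d['R']@np.array(p)+d['t']; x,y=c[0]/c[2],c[1]/c[2]; f=1+d['k1']*(x*x+y*y)
    return d['K'][0,0]*x*f+d['K'][0,2], d['K'][1,1]*y*f+d['K'][1,2]
def st():
    o=telemetry.observe(); return o
E
python3 - <<'E'
from h import *
for n in('side','top'):
    d=cam(n); cv2.imwrite(f'pics/{n}0.png',d['image'][:,:,::-1]); np.savez(f'{n}0.npz',**d); print(n,d['K'],d['k1'],-d['R'].T@d['t'])
o=st(); print(o)
E
```

```text
side [[416.41319418   0.         271.07685409]
 [  0.         416.41319418 219.06413806]
 [  0.           0.           1.        ]] 0.041890286628367156 [0.49927622 0.84562325 0.66466378]
top [[430.88482749   0.         280.77668719]
 [  0.         430.88482749 211.66574138]
 [  0.           0.           1.        ]] -0.07874990091100512 [ 0.40497852 -0.10309519  1.01695079]
{'time_s': 0.1, 'q': array([-8.61349488e+01,  2.18388327e+01,  7.43806424e+01, -1.91878946e-04,
        8.38580404e+01, -1.23325673e+01]), 'qvel': array([-0.02847657, -0.08278866, -0.12219194, -0.00535346,  0.02343691,
       -0.04644954]), 'joint_efforts': array([ 2.97017104e-03, -4.49223661e+01, -2.31653810e+01, -1.66583450e-04,
        3.69833841e-03, -1.26100474e-05]), 'position': array([ 0.15343354, -0.52791984,  0.25575617]), 'tool_rot': array([[ 9.60305194e-01,  2.78951476e-01, -9.45166472e-05],
       [ 2.78951346e-01, -9.60304288e-01,  1.34959809e-03],
       [ 2.85707639e-04, -1.32239161e-03, -9.99999085e-01]]), 'ft_force': array([-0.85378875, -0.11666547,  0.10579771]), 'wrist_torque': array([ 0.01381385, -0.0319067 , -0.04342119]), 'gripper_force': 0.0, 'grip_width': 0.08571855018716655}
```

View pics/top0.png

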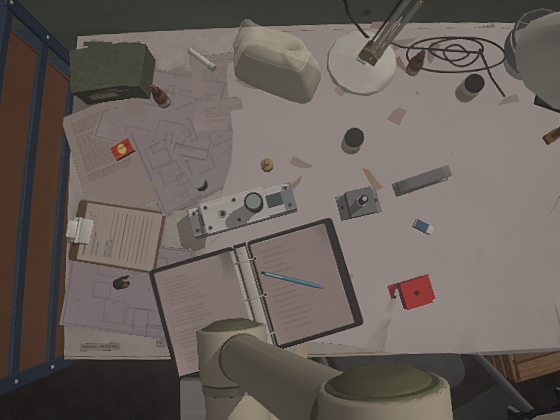

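View pics/side0.png

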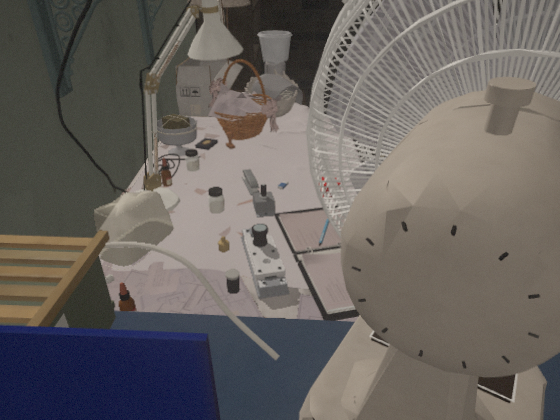

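The top view shows the grey holder with its black-handled pin at (360,203). The carriage and rail are around (243,208), with the loupe at (253,202). The weight is at (267,165), the pot at (200,183) and the jar at (352,140). There are two holder candidates: the grey block (360,203), which fits because it carries the pin, and the red block (412,292), which is the look-alike to leave alone. I'll confirm this in an enlarged crop.

```bash
python3 - <<'E'
from h import *
d=dict(np.load('top0.npz')); im=d['image'][:,:,::-1]
c=im[125:255,175:390]; cv2.imwrite('pics/c1.png',cv2.resize(c,None,fx=3.7,fy=3.7,interpolation=cv2.INTER_CUBIC))
s=dict(np.load('side0.npz'))['image'][:,:,::-1][165:305,205:330]; cv2.imwrite('pics/c2.png',cv2.resize(s,None,fx=4.2,fy=4.2,interpolation=cv2.INTER_CUBIC))
for u,v in [(360,203),(362,200),(345,205),(253,202),(222,213),(267,165),(200,183),(352,140),(290,198),(200,225),(300,300)]: print(u,v,bydepth(d,u,v).round(4))
E
```

```text
360 203 [ 0.5426 -0.2639  0.0609]
362 200 [ 0.5458 -0.2647  0.0843]
345 205 [ 0.5466 -0.2374  0.0064]
253 202 [ 0.5464 -0.0266  0.0914]
222 213 [0.5317 0.0507 0.0313]
267 165 [ 0.6428 -0.0556  0.0298]
200 183 [0.5998 0.098  0.0515]
352 140 [ 0.6847 -0.2506  0.0744]
290 198 [ 0.5626 -0.1076  0.032 ]
200 225 [0.5046 0.1011 0.0361]
300 300 [ 0.3296 -0.1243  0.03  ]
```

View pics/c1.png

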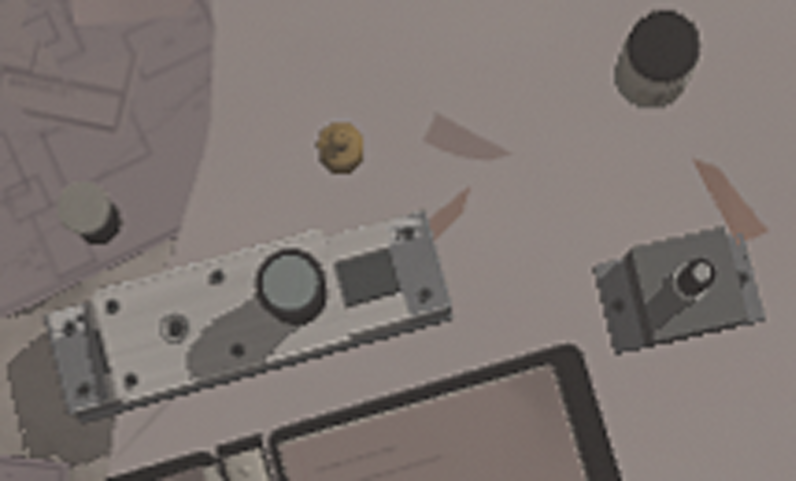

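View pics/c2.png

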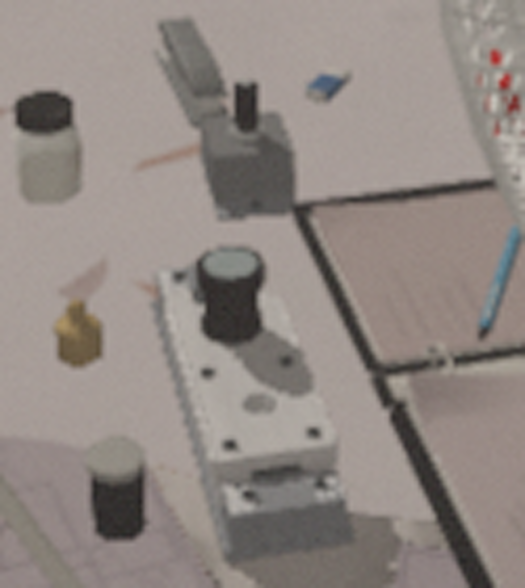

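The crops confirm it: the grey holder carries the pin, whose top is at crop (702,272), full frame (364.7,198.5). The carriage hole is at crop (175,328), full frame (222.3,213.6), and the loupe sits to its right, towards world -y.

```bash
python3 - <<'E'
from h import *
for n in ('top','side'):
    d=dict(np.load(n+'0.npz')); H,W=d['range_z'].shape
    P=np.zeros((H,W,3))
    for v in range(H):
        for u in range(W):
            if d['range_z'][v,u]>0: P[v,u]=bydepth(d,u,v)
    np.save(n+'P.npy',P)
    def reg(name,x0,x1,y0,y1,z0,z1):
        m=(P[...,0]>x0)&(P[...,0]<x1)&(P[...,1]>y0)&(P[...,1]<y1)&(P[...,2]>z0)&(P[...,2]<z1)
        q=P[m]
        if len(q)<4: print(n,name,len(q)); return
        r=cv2.minAreaRect((q[:,:2]*1000).astype(np.float32)); print(n,name,len(q),q.mean(0).round(4),'medz',np.median(q[:,2]).round(4),'rect',np.round(r[0],1),np.round(r[1],1),round(r[2],1))
    reg('pintop',.5,.6,-.32,-.22,.078,.1)
    reg('block',.48,.62,-.34,-.2,.039,.049)
    reg('carr',.45,.65,-.14,.14,.039,.049)
    reg('rail',.45,.65,-.18,.16,.028,.05)
    reg('loupe',.45,.65,-.1,.05,.085,.1)
    reg('jar',.63,.75,-.3,-.2,.068,.08)
    reg('pot',.55,.68,.06,.14,.045,.056)
    reg('weight',.6,.68,-.09,-.02,.03,.048)
d=dict(np.load('top0.npz'))
g=cv2.cvtColor(d['image'],cv2.COLOR_RGB2GRAY).astype(float)
w=g[207:221,215:230]; print(w.astype(int)); 
print('hole',onplane(d,222.3,213.6,.044))
for u,v in [(47,318),(75,415),(427,212),(450,312)]: print(onplane(d,u/3.7+175-.36,v/3.7+125-.36,.033).round(4))
for u,v in [(628,250),(725,228),(752,300),(650,346)]: print(onplane(d,u/3.7+175-.36,v/3.7+125-.36,.044).round(4))
print('pin',onplane(d,702/3.7+175-.36,272/3.7+125-.36,.088))
d=dict(np.load('side0.npz'))
print('s hole',onplane(d,205+260/4.2-.4,165+403/4.2-.4,.044)); print('s pin',onplane(d,205+246/4.2-.4,165+86/4.2-.4,.087))
E
```

```text
top pintop 55 [ 0.549  -0.2683  0.0853] medz 0.0855 rect [ 549.1 -268.1] [15.5 15.7] 4.4
top block 611 [ 0.5488 -0.2682  0.0441] medz 0.044 rect [ 549.6 -269.1] [60.3 61.6] 11.5
top carr 1771 [0.5351 0.028  0.0441] medz 0.0441 rect [565.3  23.1] [136.5 191.2] 11.2
top rail 3876 [ 0.5251 -0.0168  0.0376] medz 0.0354 rect [549.6 -23.4] [311.9 199.2] 90.0
top loupe 285 [ 0.5486 -0.0264  0.0909] medz 0.091 rect [549.  -26.5] [39.6 40.1] 89.6
top jar 278 [ 0.6929 -0.2567  0.0729] medz 0.073 rect [ 692.7 -257. ] [44. 41.] 83.9
top pot 178 [0.6011 0.1012 0.0505] medz 0.0507 rect [583.1  93.6] [83.5 32.6] 23.1
top weight 26 [ 0.6465 -0.0538  0.0403] medz 0.0403 rect [646.5 -53.9] [ 9.3 12.6] 89.7
side pintop 23 [ 0.547  -0.2639  0.0828] medz 0.0826 rect [ 548.3 -264.9] [11.6 16.3] 68.3
side block 186 [ 0.5479 -0.2623  0.0428] medz 0.0427 rect [ 547.2 -267.1] [60.7 65.6] 11.0
side carr 1080 [0.5385 0.0377 0.0429] medz 0.0428 rect [564.8  23.5] [139.1 184. ] 10.2
side rail 1939 [0.5322 0.031  0.0384] medz 0.0414 rect [549.8 -22.4] [314.8 199.1] 89.9
side loupe 139 [ 0.5472 -0.0221  0.0893] med
[... 857 characters left out ...]
9 145 151 115]
 [144 144 146 143 111 116 128 121 104  98 134 148 151 124 100]
 [143 140 140 142 141 107  95 101  90 129 150 153 122  96  94]
 [140 142 142 144 147 143 143 145 143 146 148 119  96  94  97]
 [144 145 145 147 145 145 146 145 144 146 150 116  95  97  98]
 [146 146 145 144 143 143 143 144 143 148 119  97  96  98  98]]
hole [0.52869368 0.04802449 0.044     ]
[0.5392 0.1314 0.033 ]
[0.4778 0.1135 0.033 ]
[ 0.6002 -0.1086  0.033 ]
[ 0.5365 -0.1213  0.033 ]
[ 0.5709 -0.2322  0.044 ]
[ 0.5832 -0.2929  0.044 ]
[ 0.5378 -0.3073  0.044 ]
[ 0.5109 -0.2432  0.044 ]
pin [ 0.54917886 -0.26941958  0.088     ]
s hole [0.52883013 0.04914207 0.044     ]
s pin [ 0.54835004 -0.26045016  0.087     ]
```

Call:
send_rows([
  [[0.0377,-0.0116,0,0,0,0,0.1],[0.0377,-0.0116,0,0,0,0,0.1],[0.0377,-0.0116,0,0,0,0,0.1],[0.0377,-0.0116,0,0,0,0,0.1],[0.0377,-0.0116,0,0,0,0,0.1],[0.0377,-0.0116,0,0,0,0,0.1],[0.0377,-0.0116,0,0,0,0,0.1],[0.0377,-0.0116,0,0,0,0,0.1],[0.0377,-0.0116,0,0,0,0,0.1],[0.0377,-0.0116,0,0,0,0,0.1],[0.0377,-0.0116,0,0,0,0,0.1],[0.0377,-0.0116,0,0,0,0,0.1]],
], squeeze=40)

```text
time_s: 1.6
position: [0.55, -0.2673, 0.2559]
tool_rot: [[0.96, 0.279, -0.001], [0.279, -0.96, 0.001], [-0.001, -0.001, -1.0]]
ft_force: [0.6, -0.7, 0.2]
grip_width: 0.0469
gripper_force: 0.0
```

Call:
send_rows([
  [[0,0,0,0,0,-0.1706,0.1],[0,0,0,0,0,-0.1706,0.1],[0,0,0,0,0,-0.1706,0.1],[0,0,0,0,0,-0.1706,0.1],[0,0,0,0,0,-0.1706,0.1],[0,0,0,0,0,-0.1706,0.1],[0,0,0,0,0,-0.1706,0.1],[0,0,0,0,0,-0.1706,0.1],[0,0,0,0,0,-0.1706,0.1],[0,0,0,0,0,0,0.1]],
])

```text
time_s: 2.85
position: [0.549, -0.2682, 0.2559]
tool_rot: [[-0.243, 0.97, -0.001], [0.97, 0.243, 0.001], [0.001, -0.001, -1.0]]
ft_force: [0.5, 0.5, -0.1]
grip_width: 0.047
gripper_force: 0.0
```

```bash
cat >> h.py <<'E'
def to(x,y,z,yaw=14.2):
    "tool-frame shift to target, level/yaw correction"
    o=st(); R=np.array(o['tool_rot']); d=np.array([x,y,z])-o['position']
    a=np.radians(yaw); Y=np.array([np.cos(a),np.sin(a),0]); Z=np.array([0,0,-1.]); G=np.c_[np.cross(Y,Z),Y,Z]
    print('t',o['time_s'],'pos',np.round(o['position'],4),'F',np.round(o['ft_force'],1),'w',o['grip_width'],'gf',o['gripper_force'],'shift',(R.T@d).round(4),'turn',cv2.Rodrigues(R.T@G)[0].ravel().round(4),'q6',o['q'][5])
E
python3 -c "
from h import *
print(st()['tool_rot'].round(4));to(.549,-.2685,.08)"
```

```text
[[-2.434e-01  9.699e-01 -7.000e-04]
 [ 9.699e-01  2.434e-01  5.000e-04]
 [ 7.000e-04 -5.000e-04 -1.000e+00]]
t 2.85 pos [ 0.549  -0.2682  0.2559] F [ 0.5  0.5 -0.1] w 0.0469583006866017 gf 0.0 shift [-0.0005  0.      0.1759] turn [-0.0005 -0.0007 -0.002 ] q6 -51.20976625890917
```

Call:
send_rows([
  [[0,0,0.025,0,0,0,0.1],[0,0,0.025,0,0,0,0.1],[0,0,0.025,0,0,0,0.1],[0,0,0.025,0,0,0,0.1],[0,0,0.025,0,0,0,0.1],[0,0,0.02,0,0,0,0.1],[0,0,0.01,0,0,0,0.1],[0,0,0.01,0,0,0,0.1],[0,0,0.01,0,0,0,0.1],[0,0,0,0,0,0,0.1]],
])

```text
time_s: 4.1
position: [0.5489, -0.2681, 0.0808]
tool_rot: [[-0.244, 0.97, -0.001], [0.97, 0.244, 0.001], [0.001, -0.001, -1.0]]
ft_force: [-0.7, -0.5, 0.1]
grip_width: 0.047
gripper_force: 0.0
```

```bash
python3 - <<'E'
from h import *
to(.549,-.2685,.08)
d=cam('top');np.savez('top1.npz',**d)
a=cv2.resize(d['image'][150:250,310:420,::-1],None,fx=3.5,fy=3.5,interpolation=cv2.INTER_CUBIC)
d=cam('side')
b=cv2.resize(d['image'][150:250,210:320,::-1],None,fx=3.5,fy=3.5,interpolation=cv2.INTER_CUBIC)
cv2.imwrite('pics/g1.png',np.hstack([a,b]))
E
```

```text
t 4.1 pos [ 0.5489 -0.2681  0.0808] F [-0.7 -0.5  0.1] w 0.046994190725029444 gf 0.0 shift [-0.0004  0.      0.0008] turn [-0.0006 -0.0008 -0.0008] q6 -51.27553691071973
```

View pics/g1.png

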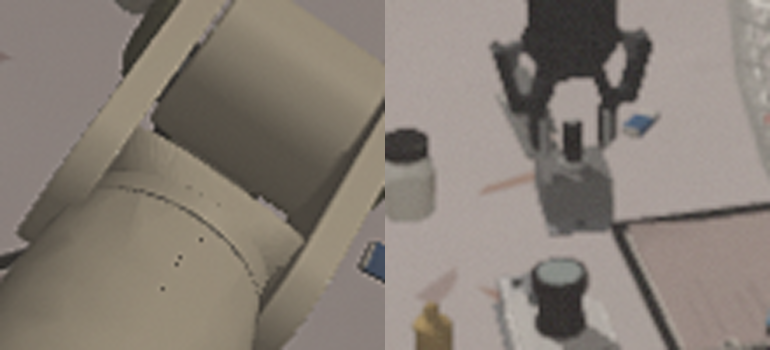

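Side view: the pin at (572,140) stands centred between the open jaws, which are at (540,130) and (607,130). Closing now.

Call:
send_rows([
  [[0,0,0,0,0,0,-0.4],[0,0,0,0,0,0,-0.6],[0,0,0,0,0,0,-0.8],[0,0,0,0,0,0,-1],[0,0,0,0,0,0,-1],[0,0,0,0,0,0,-1]],
], squeeze=40)

```text
time_s: 4.95
position: [0.5492, -0.2683, 0.0818]
tool_rot: [[-0.245, 0.97, 0.001], [0.97, 0.245, -0.0], [-0.001, 0.0, -1.0]]
ft_force: [-1.4, 0.8, 5.5]
grip_width: 0.0168
gripper_force: 39.0
```

Call:
send_rows([
  [[0,0,0,0,0,0,-1],[0,0,-0.001,0,0,0,-1],[0,0,-0.001,0,0,0,-1],[0,0,-0.001,0,0,0,-1],[0,0,-0.001,0,0,0,-1],[0,0,-0.001,0,0,0,-1]],
], squeeze=60)

```text
time_s: 5.7
position: [0.5486, -0.2678, 0.0851]
tool_rot: [[-0.245, 0.97, -0.002], [0.97, 0.245, 0.002], [0.002, -0.001, -1.0]]
ft_force: [1.9, -0.3, -12.1]
grip_width: 0.0163
gripper_force: 58.9
```

Call:
send_rows([
  [[0,0,-0.001,0,0,0,-1],[0,0,-0.001,0,0,0,-1],[0,0,-0.001,0,0,0,-1],[0,0,-0.002,0,0,0,-1]],
])

```text
time_s: 6.2
position: [0.5491, -0.2683, 0.0919]
tool_rot: [[-0.245, 0.97, 0.0], [0.97, 0.245, -0.0], [-0.001, 0.0, -1.0]]
ft_force: [-0.5, 0.5, 0.1]
grip_width: 0.0163
gripper_force: 60.2
```

Call:
send_rows([
  [[0,0,-0.004,0,0,0,-1],[0,0,-0.005,0,0,0,-1],[0,0,-0.006,0,0,0,-1],[0,0,-0.007,0,0,0,-1],[0,0,-0.007,0,0,0,-1],[0,0,-0.01,0,0,0,-1],[0,0,-0.015,0,0,0,-1],[0,0,-0.015,0,0,0,-1],[0,0,0,0,0,0,-1]],
])

```text
time_s: 7.32
position: [0.5495, -0.2685, 0.162]
tool_rot: [[-0.245, 0.97, 0.002], [0.97, 0.245, -0.002], [-0.002, 0.002, -1.0]]
ft_force: [-0.6, 0.5, -0.9]
grip_width: 0.0163
gripper_force: 60.2
```

```bash
python3 - <<'E'
from h import *
to(.529,.049,.16)
d=cam('side');np.savez('side2.npz',**d)
b=cv2.resize(d['image'][120:280,200:340,::-1],None,fx=3.7,fy=3.7,interpolation=cv2.INTER_CUBIC)
cv2.imwrite('pics/g2.png',b)
E
```

```text
t 7.325 pos [ 0.5495 -0.2685  0.162 ] F [-0.6  0.5 -0.9] w 0.01632564825303706 gf 60.173935890197754 shift [0.3129 0.0579 0.0014] turn [ 0.0019  0.0023 -0.0004] q6 -51.29840399386908
```

View pics/g2.png

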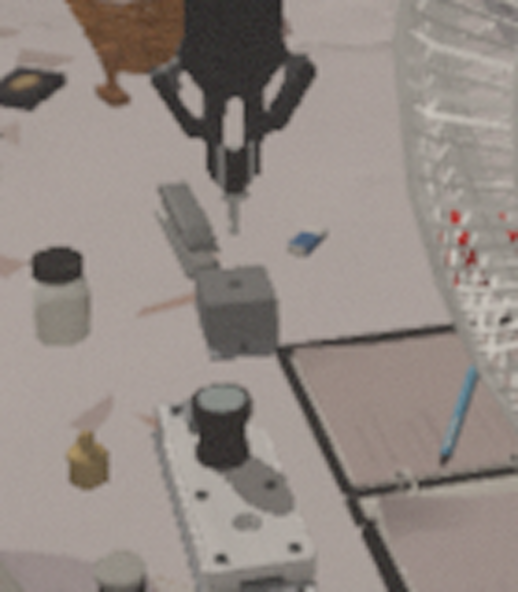

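The pin is held: handle at crop (234,170), nose at (234,232). The emptied holder mouth is at (235,284) and the carriage hole at (247,521). I'll measure the mouth-to-hole displacement from this one view.

```bash
python3 - <<'E'
from h import *
d=dict(np.load('side2.npz')); g=cv2.cvtColor(d['image'],cv2.COLOR_RGB2GRAY)
def cen(u,v,h,z=.044):
    w=g[v-h:v+h+1,u-h-2:u+h+3].astype(float); print(w.astype(int)); 
    k=np.clip(np.median(w)-6-w,0,None); yy,xx=np.mgrid[v-h:v+h+1,u-h-2:u+h+3]; c=(k*xx).sum()/k.sum(),(k*yy).sum()/k.sum(); p=onplane(d,*c,z); print(c,p.round(4)); return p
a=cen(263,196,3); b=cen(266,260,4); print('disp',b-a)
n=onplane(d,263.0,182.4,.09); print('nose if z=.09',n, [onplane(d,263.,182.4,z).round(4) for z in (.085,.09,.095)])
for z in (.08,.085,.09,.095): print(z,proj(d,(.549,-.2635,z)))
E
```

```text
[[111 113 111 111 112 112 113 113 111 110 110]
 [113 114 111 112 111 113 114 114 112 114 115]
 [112 113 113 111 105 103 104 110 114 112 113]
 [112 114 112 106  92  88  90 104 112 113 115]
 [113 114 114 104  96  92  94 106 114 113 112]
 [111 113 111 113 108 112 113 113 116 114 113]
 [111 112 114 112 112 114 113 111 114 113 112]]
(np.float64(263.0531914893617), np.float64(196.3404255319149)) [ 0.5495 -0.2686  0.044 ]
[[170 169 168 171 168 170 158 140 132 113 113 114 113]
 [168 169 169 168 171 170 167 168 159 141 128 112 113]
 [167 167 169 166 162 155 154 151 157 166 159 143 142]
 [168 167 168 154 133 127 129 125 139 150 159 168 169]
 [164 170 158 133 117 120 124 127 138 134 146 170 167]
 [166 169 154 120 118 120 123 117 131 130 140 170 170]
 [166 168 161 139 124 120 128 132 133 130 151 170 170]
 [167 167 168 165 152 146 152 156 152 155 167 169 169]
 [169 168 168 171 171 171 172 170 170 170 168 170 170]]
(np.float64(267.39092664092664), np.float64(259.32625482625485)) [0.5268 0.0443 0.044 ]
disp [-0.02266982  0.31290121  0.        ]
nose if z=.09 [ 0.54927764 -0.2720111   0.09      ] [array([ 0.5497, -0.2817,  0.085 ]), array([ 0.5493, -0.272 ,  0.09  ]), array([ 0.5488, -0.2623,  0.095 ])]
0.08 (np.float64(263.0202711086693), np.float64(186.67704851776983))
0.085 (np.float64(263.0012937299999), np.float64(185.19545290543454))
0.09 (np.float64(262.98222557502845), np.float64(183.70740525635705))
0.095 (np.float64(262.96306593725313), np.float64(182.21285854979573))
```

Call:
send_rows([
  [[0,0,-0.02,0,0,0,-1],[0,0,-0.02,0,0,0,-1],[0.0313,0.00574,0,0,0,0,-1],[0.0313,0.00574,0,0,0,0,-1],[0.0313,0.00574,0,0,0,0,-1],[0.0313,0.00574,0,0,0,0,-1],[0.0313,0.00574,0,0,0,0,-1],[0.0313,0.00574,0,0,0,0,-1],[0.0313,0.00574,0,0,0,0,-1],[0.0313,0.00574,0,0,0,0,-1],[0.0313,0.00574,0,0,0,0,-1],[0.0313,0.00574,0,0,0,0,-1]],
])

```text
time_s: 8.88
position: [0.5277, 0.0503, 0.1998]
tool_rot: [[-0.245, 0.97, -0.001], [0.97, 0.245, 0.0], [0.0, -0.001, -1.0]]
ft_force: [0.1, 0.3, -0.5]
grip_width: 0.0161
gripper_force: 60.2
```

Call:
send_rows([
  [[0,0,0.02,0,0,0,-1],[0,0,0.02,0,0,0,-1],[0,0,0.02,0,0,0,-1],[0,0,0.01,0,0,0,-1],[0,0,0.005,0,0,0,-1],[0,0,0,0,0,0,-1]],
])

```text
time_s: 9.62
position: [0.5282, 0.0493, 0.1254]
tool_rot: [[-0.245, 0.97, 0.0], [0.97, 0.245, -0.0], [-0.0, 0.0, -1.0]]
ft_force: [-0.5, 0.5, -1.0]
grip_width: 0.0162
gripper_force: 60.2
```

```bash
python3 - <<'E'
from h import *
to(.5288,.0492,.12)
print(st()['tool_rot'].round(4))
d=cam('side');np.savez('side3.npz',**d)
b=cv2.resize(d['image'][200:290,220:320,::-1],None,fx=6,fy=6,interpolation=cv2.INTER_CUBIC)
cv2.imwrite('pics/g3.png',b)
E
```

```text
t 9.625 pos [0.5282 0.0493 0.1254] F [-0.5  0.5 -1. ] w 0.016207721137405942 gf 60.18261909484863 shift [-0.0002  0.0006  0.0054] turn [ 0.0001  0.     -0.0005] q6 -21.641710543385418
[[-2.449e-01  9.696e-01  1.000e-04]
 [ 9.696e-01  2.449e-01 -0.000e+00]
 [-0.000e+00  1.000e-04 -1.000e+00]]
```

View pics/g3.png

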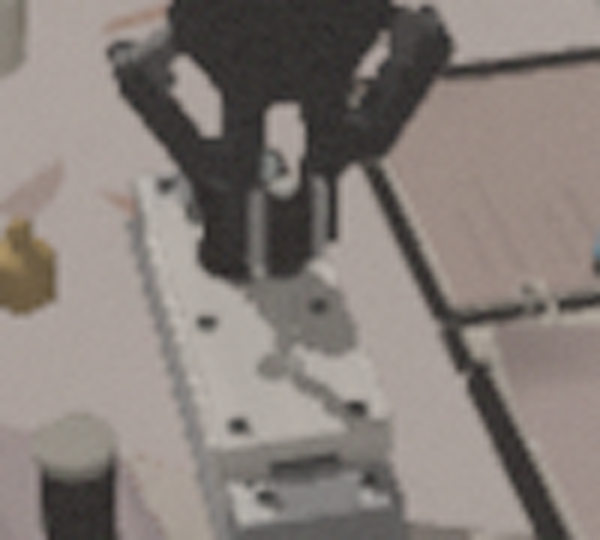

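The pin hangs over the carriage with its shank ending near crop (284,348). The hole is at (277,365), so the nose looks roughly over it. I'll measure both precisely.

```bash
python3 - <<'E'
from h import *
d=dict(np.load('side3.npz')); g=cv2.cvtColor(d['image'],cv2.COLOR_RGB2GRAY)
print(g[242:266,258:278])
for p in [(.5282,.0493,.089),(.5282,.0493,.055),(.5282,.0493,.044),(.5288,.0492,.044),(.5288,.0492,.034)]: print(p,np.round(proj(d,p),2))
e=dict(np.load('side0.npz')); g=cv2.cvtColor(e['image'],cv2.COLOR_RGB2GRAY); print(g[256:266,258:278])
E
```

```text
[[ 50  52  58  85 109 102  68  48  45  50  49  47  47  57  93 124 148 163
  163 160]
 [ 50  47  60  92 108 102  68  53  50  44  54  50  61  94 134 155 158 157
  165 163]
 [ 45  47  46  75 119 120  81  54  49  53  53  57  80 126 160 173 175 167
  162 162]
 [ 49  47  48  73 120 131  90  58  56  55  60  71  98 117 140 162 180 177
  163 164]
 [ 73  62  64  71 100 115 101  91  87  84  93 104 111 112 112 133 165 174
  160 164]
 [124  97  97  95 105 111 113 113 112 113 114 117 113 112 116 117 136 154
  152 161]
 [162 144 135 116 113 112 113 115 117 116 114 115 115 111 117 118 113 116
  132 154]
 [171 170 152 115 116 116 117 120 115 119 113 110 114 110 105 104 109 115
  118 141]
 [172 170 161 146 136 113 120 119 114 118 111 111 113  98  78  69  93 113
  118 139]
 [171 172 171 171 153 118 118 118 116 117 114 110 114  97  71  70  92 111
  117 132]
 [171 171 171 172 163 134 120 124 115 115 114 111 115 111 100  99 108 115
  117 116]
 [171 171 171 172 171 162 137 118 116 118 112 111 115 114 115 116 115 116
  116 116]
 [170 171 172 171 172 171 162 134 120 119 122 123 116 113 113 117 116 117
  116 
[... 1291 characters left out ...]
 114 114
  115 114]
 [165 163 165 166 167 165 159 153 153 150 156 163 160 140 143 133 113 114
  113 125]
 [165 164 167 167 165 154 129 127 124 125 138 148 160 167 166 157 142 142
  144 155]
 [166 164 167 167 158 132 118 119 122 126 135 133 144 169 169 168 167 168
  169 170]
 [167 164 165 166 151 120 117 119 119 120 130 130 141 169 166 167 167 168
  169 169]
 [170 165 166 167 160 136 126 118 123 132 131 128 152 168 167 167 167 168
  171 170]
 [168 166 166 167 168 163 153 144 149 155 151 154 166 168 168 166 166 168
  168 171]
 [169 166 167 167 168 167 169 169 169 168 170 168 167 167 169 170 168 169
  169 168]
 [169 168 166 166 168 168 169 170 169 169 169 167 168 166 168 169 169 169
  169 169]]
```

Call:
send_rows([
  [[0,0.001,0.003,0,0,0,-1],[0,0,0.003,0,0,0,-1],[0,0,0.002,0,0,0,-1],[0,0,0.001,0,0,0,-1],[0,0,0.001,0,0,0,-1],[0,0,0.001,0,0,0,-1]],
])

```text
time_s: 10.42
position: [0.529, 0.0496, 0.1143]
tool_rot: [[-0.245, 0.97, 0.0], [0.97, 0.245, -0.0], [-0.0, 0.0, -1.0]]
ft_force: [-1.7, -0.1, 0.3]
grip_width: 0.0164
gripper_force: 60.2
```

Call:
send_rows([
  [[0,0,0.001,0,0,0,-1],[0,0,0.001,0,0,0,-1],[0,0,0.001,0,0,0,-1],[0,0,0,0,0,0,-1]],
])

```text
time_s: 10.92
position: [0.529, 0.0495, 0.1113]
tool_rot: [[-0.245, 0.97, -0.0], [0.97, 0.245, 0.0], [0.0, -0.0, -1.0]]
ft_force: [0.3, 0.6, -0.6]
grip_width: 0.0164
gripper_force: 60.2
```

Call:
send_rows([
  [[0,0,0.001,0,0,0,-1],[0,0,0.001,0,0,0,-1],[0,0,0.001,0,0,0,-1],[0,0,0,0,0,0,-1]],
])

```text
time_s: 11.42
position: [0.529, 0.0495, 0.1082]
tool_rot: [[-0.245, 0.97, -0.0], [0.97, 0.245, 0.0], [0.0, -0.0, -1.0]]
ft_force: [1.0, 0.2, -0.6]
grip_width: 0.0161
gripper_force: 60.2
```

Call:
send_rows([
  [[0,0,0.001,0,0,0,-1],[0,0,0.001,0,0,0,-1],[0,0,0,0,0,0,-1]],
])

```text
time_s: 11.8
position: [0.529, 0.0495, 0.1062]
tool_rot: [[-0.245, 0.97, -0.0], [0.97, 0.245, 0.0], [0.0, -0.0, -1.0]]
ft_force: [-0.5, -0.1, -0.7]
grip_width: 0.016
gripper_force: 60.2
```

Call:
send_rows([
  [[0,0,0.001,0,0,0,-1],[0,0,0.001,0,0,0,-1],[0,0,0,0,0,0,-1]],
])

```text
time_s: 12.18
position: [0.529, 0.0495, 0.1042]
tool_rot: [[-0.245, 0.97, -0.0], [0.97, 0.245, 0.0], [0.0, -0.0, -1.0]]
ft_force: [0.4, -1.3, -0.1]
grip_width: 0.0162
gripper_force: 60.2
```

Call:
send_rows([
  [[0,0,0.001,0,0,0,-1],[0,0,0.001,0,0,0,-1],[0,0,0,0,0,0,-1]],
])

```text
time_s: 12.55
position: [0.5293, 0.0495, 0.1037]
tool_rot: [[-0.245, 0.97, 0.002], [0.97, 0.245, -0.0], [-0.001, 0.002, -1.0]]
ft_force: [-2.9, -0.0, 12.1]
grip_width: 0.016
gripper_force: 61.9
```

Contact with the bar is at TCP z 0.1037, so the pin is inside the carriage hole. I'll lighten the load and slide towards -y.

Call:
send_rows([
  [[0,0,-0.0008,0,0,0,-1],[-0.001,0,0,0,0,0,-1],[-0.001,0,0,0,0,0,-1],[-0.001,0,0,0,0,0,-1],[-0.001,0,0,0,0,0,-1]],
])

```text
time_s: 13.18
position: [0.5299, 0.0469, 0.1037]
tool_rot: [[-0.245, 0.97, 0.0], [0.97, 0.245, 0.003], [0.003, 0.001, -1.0]]
ft_force: [-3.3, 7.3, 7.8]
grip_width: 0.0162
gripper_force: 61.2
```

Call:
send_rows([
  [[-0.001,0,0,0,0,0,-1],[-0.001,0,0,0,0,0,-1]],
])

```text
time_s: 13.42
position: [0.5304, 0.0451, 0.1037]
tool_rot: [[-0.245, 0.97, 0.0], [0.97, 0.245, 0.003], [0.003, 0.001, -1.0]]
ft_force: [-1.8, 8.0, 8.6]
grip_width: 0.0166
gripper_force: 61.2
```

Call:
send_rows([
  [[-0.001,0,0,0,0,0,-1],[-0.001,0,0,0,0,0,-1]],
])

```text
time_s: 13.68
position: [0.5309, 0.043, 0.1037]
tool_rot: [[-0.245, 0.97, 0.0], [0.97, 0.245, 0.003], [0.002, 0.001, -1.0]]
ft_force: [-1.4, 6.7, 7.8]
grip_width: 0.0164
gripper_force: 61.2
```

Call:
send_rows([
  [[-0.001,0,0,0,0,0,-1],[-0.001,0,0,0,0,0,-1]],
])

```text
time_s: 13.92
position: [0.5315, 0.0409, 0.1036]
tool_rot: [[-0.245, 0.97, 0.0], [0.97, 0.245, 0.002], [0.002, 0.001, -1.0]]
ft_force: [-0.7, 6.4, 6.9]
grip_width: 0.0162
gripper_force: 61.0
```

Call:
send_rows([
  [[-0.001,0,0,0,0,0,-1],[-0.001,0,0,0,0,0,-1]],
])

```text
time_s: 14.18
position: [0.5321, 0.0385, 0.1033]
tool_rot: [[-0.245, 0.97, 0.001], [0.97, 0.245, 0.001], [0.001, 0.001, -1.0]]
ft_force: [0.2, 2.1, 1.6]
grip_width: 0.0163
gripper_force: 60.4
```

Call:
send_rows([
  [[0,0,0.0005,0,0,0,-1],[0,0,0.0005,0,0,0,-1],[0,0,0,0,0,0,-1]],
])

```text
time_s: 14.55
position: [0.5321, 0.0378, 0.102]
tool_rot: [[-0.245, 0.97, 0.0], [0.97, 0.245, -0.0], [-0.0, 0.0, -1.0]]
ft_force: [1.4, 1.5, 0.0]
grip_width: 0.0158
gripper_force: 60.3
```

Call:
send_rows([
  [[0,0,0.001,0,0,0,-1],[0,0,0.001,0,0,0,-1],[0,0,0,0,0,0,-1]],
])

```text
time_s: 14.92
position: [0.5321, 0.0378, 0.1]
tool_rot: [[-0.245, 0.97, 0.0], [0.97, 0.245, -0.0], [-0.0, 0.0, -1.0]]
ft_force: [1.3, 0.5, -0.5]
grip_width: 0.0162
gripper_force: 60.3
```

Call:
send_rows([
  [[0,0,0.001,0,0,0,-1],[0,0,0.001,0,0,0,-1],[0,0,0,0,0,0,-1]],
])

```text
time_s: 15.3
position: [0.532, 0.0378, 0.0981]
tool_rot: [[-0.245, 0.97, 0.0], [0.97, 0.245, -0.0], [-0.0, 0.0, -1.0]]
ft_force: [1.5, 0.4, 0.9]
grip_width: 0.0163
gripper_force: 60.3
```

Entering freely.

Call:
send_rows([
  [[0,0,0.001,0,0,0,-1],[0,0,0.001,0,0,0,-1],[0,0,0,0,0,0,-1]],
])

```text
time_s: 15.68
position: [0.532, 0.0379, 0.0961]
tool_rot: [[-0.245, 0.97, 0.0], [0.97, 0.245, -0.0], [-0.0, 0.0, -1.0]]
ft_force: [1.8, 0.1, 0.1]
grip_width: 0.0162
gripper_force: 60.4
```

Call:
send_rows([
  [[0,0,0.001,0,0,0,-1],[0,0,0.001,0,0,0,-1],[0,0,0,0,0,0,-1]],
])

```text
time_s: 16.05
position: [0.532, 0.0379, 0.094]
tool_rot: [[-0.245, 0.97, 0.0], [0.97, 0.245, 0.0], [0.0, 0.0, -1.0]]
ft_force: [1.8, -0.6, 1.0]
grip_width: 0.0159
gripper_force: 60.4
```

Call:
send_rows([
  [[0,0,0.001,0,0,0,-1],[0,0,0.001,0,0,0,-1],[0,0,0,0,0,0,-1]],
])

```text
time_s: 16.42
position: [0.5322, 0.0379, 0.0923]
tool_rot: [[-0.245, 0.97, 0.001], [0.97, 0.245, -0.0], [-0.0, 0.001, -1.0]]
ft_force: [2.3, -0.2, 3.2]
grip_width: 0.0159
gripper_force: 60.7
```

Call:
send_rows([
  [[0,0,0.001,0,0,0,-1],[0,0,0.001,0,0,0,-1],[0,0,0,0,0,0,-1]],
])

```text
time_s: 16.8
position: [0.5324, 0.0379, 0.0908]
tool_rot: [[-0.245, 0.97, 0.002], [0.97, 0.245, -0.0], [-0.001, 0.001, -1.0]]
ft_force: [1.5, 0.1, 8.3]
grip_width: 0.016
gripper_force: 61.3
```

Call:
send_rows([
  [[0,0,0.001,0,0,0,-1],[0,0,0.001,0,0,0,-1],[0,0,0,0,0,0,-1]],
])

```text
time_s: 17.18
position: [0.5321, 0.0379, 0.0882]
tool_rot: [[-0.245, 0.97, 0.0], [0.97, 0.245, -0.0], [-0.0, 0.0, -1.0]]
ft_force: [1.7, -0.6, 2.5]
grip_width: 0.0162
gripper_force: 60.6
```

Call:
send_rows([
  [[0,0,0.001,0,0,0,-1],[0,0,0.001,0,0,0,-1],[0,0,0,0,0,0,-1]],
])

```text
time_s: 17.55
position: [0.5321, 0.0379, 0.086]
tool_rot: [[-0.245, 0.97, 0.0], [0.97, 0.245, -0.0], [-0.0, 0.0, -1.0]]
ft_force: [3.6, -0.6, 1.9]
grip_width: 0.0164
gripper_force: 60.5
```

Call:
send_rows([
  [[0,0,0.001,0,0,0,-1],[0,0,0.001,0,0,0,-1],[0,0,0,0,0,0,-1]],
])

```text
time_s: 17.92
position: [0.5321, 0.0379, 0.0838]
tool_rot: [[-0.245, 0.97, 0.0], [0.97, 0.245, 0.0], [-0.0, 0.0, -1.0]]
ft_force: [5.0, -0.4, -0.6]
grip_width: 0.0159
gripper_force: 60.1
```

Call:
send_rows([
  [[0,0,0.001,0,0,0,-1],[0,0,0.001,0,0,0,-1],[0,0,0,0,0,0,-1]],
])

```text
time_s: 18.3
position: [0.532, 0.0379, 0.0821]
tool_rot: [[-0.245, 0.97, 0.0], [0.97, 0.245, -0.0], [-0.0, 0.0, -1.0]]
ft_force: [3.8, -0.4, 1.1]
grip_width: 0.0159
gripper_force: 60.2
```

Call:
send_rows([
  [[0,0,0.001,0,0,0,-1],[0,0,0,0,0,0,-1]],
])

```text
time_s: 18.55
position: [0.5321, 0.0378, 0.0818]
tool_rot: [[-0.245, 0.97, 0.001], [0.97, 0.245, -0.0], [-0.001, 0.001, -1.0]]
ft_force: [1.5, -1.3, 8.9]
grip_width: 0.0161
gripper_force: 61.5
```

Call:
send_rows([
  [[0,0,0.0005,0,0,0,-1],[0,0,0.0005,0,0,0,-1],[0,0,0,0,0,0,-1]],
])

```text
time_s: 18.92
position: [0.5321, 0.0378, 0.0817]
tool_rot: [[-0.245, 0.97, 0.001], [0.97, 0.245, -0.001], [-0.001, 0.001, -1.0]]
ft_force: [-2.1, -0.8, 18.9]
grip_width: 0.0164
gripper_force: 62.4
```

It stops rigidly at the expected home height. I'll relieve the load, release the pin and retreat.

Call:
send_rows([
  [[0,0,-0.001,0,0,0,-1],[0,0,-0.0005,0,0,0,-1],[0,0,0,0,0,0,-0.5],[0,0,0,0,0,0,-0.2],[0,0,0,0,0,0,0.1],[0,0,0,0,0,0,0.1],[0,0,0,0,0,0,0.1],[0,0,0,0,0,0,0.1]],
], squeeze=20)

```text
time_s: 19.92
position: [0.5319, 0.0379, 0.0816]
tool_rot: [[-0.245, 0.97, -0.0], [0.97, 0.245, 0.0], [0.0, -0.0, -1.0]]
ft_force: [0.2, -0.1, 0.2]
grip_width: 0.047
gripper_force: 0.0
```

Call:
send_rows([
  [[0,0,-0.005,0,0,0,0.1],[0,0,-0.01,0,0,0,0.1],[0,0,-0.02,0,0,0,0.1],[0,0,-0.03,0,0,0,0.1],[0,0,-0.03,0,0,0,0.1],[0,0,-0.03,0,0,0,0.1],[0,0,0,0,0,0,0.1]],
])

```text
time_s: 20.8
position: [0.5327, 0.0379, 0.2093]
tool_rot: [[-0.245, 0.97, 0.005], [0.97, 0.245, -0.001], [-0.002, 0.005, -1.0]]
ft_force: [-0.7, 0.3, -0.3]
grip_width: 0.0469
gripper_force: 0.0
```

```bash
python3 - <<'E'
from h import *
to(.532,.0378,.2)
d=cam('side')
b=cv2.resize(d['image'][165:305,205:330,::-1],None,fx=4.2,fy=4.2,interpolation=cv2.INTER_CUBIC)
cv2.imwrite('pics/g4.png',b)
pts=np.array([bydepth(d,u,v) for v in range(215,275) for u in range(245,295) if d['range_z'][v,u]>0])
m=(pts[:,2]>.08)&(np.hypot(pts[:,0]-.532,pts[:,1]-.0378)<.015); print(m.sum(),np.percentile(pts[m],[50,90],axis=0) if m.sum() else None)
E
```

```text
t 20.8 pos [0.5327 0.0379 0.2093] F [-0.7  0.3 -0.3] w 0.0469086891229892 gf 0.0 shift [ 0.0001 -0.0007  0.0093] turn [ 0.0049  0.002  -0.0003] q6 -22.827082715458907
33 [[0.52995303 0.04191355 0.08425499]
 [0.53661826 0.04612223 0.08641464]]
```

View pics/g4.png

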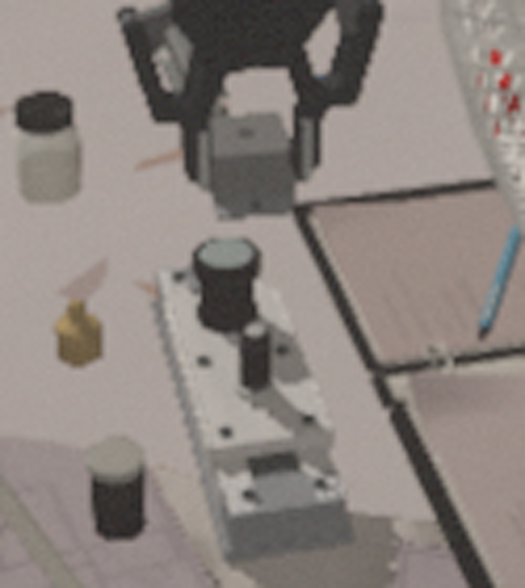

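The pin stands upright in the carriage at crop (256,355) with its collar down on the plate. The gripper is clear, and the weight, pot and jar are where they were. Handing in.

```bash
python3 -c "
from rig import env
print(env.close_job())"
```

```text
the job is handed in; nothing more can be done
None
```

The job is handed in: I drew the pin from the grey holder, slid the carriage about 12 mm until the pin found the bar's hole, pushed it home (measured forces stayed under about 20 N), and let go; the last picture shows the collar down on the carriage and the weight, pot and jar where they stood.

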